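Slide the catch tray back into the eyelet press

TASK

Put the emptied orange catch tray back into the foot of the green eyelet press: slide it into the low bay, feeling for the guide strip inside on the left and following it, until the tray is fully home with its front flush with the mouth, flat on the table, and let go. The guides are hidden and may sit well off the middle, so feel your way and never shove the tray hard against the press. Leave the thread cone, the jar and the brass rosette where they are.

Things in the scene. Friction and masses are not known exactly. Their poses are not given: they have to be found in the camera images.
- bay_mouth (a point): Mouth of the bay in the hollow foot of the green press (screwed down; a yellow line on the roof marks the mouth edge). Point: at table height, middle of the mouth; x axis points straight into the bay, y to the left looking in, z up. Foot: 190 wide, 130 deep (x 0 to 130), 40 high, no floor (bare table), roof underside 34 up, side walls' inner faces at y = +89 and -89.
- press: The green eyelet press; origin on the table under the centre of its foot, 65 behind the mouth; same axes as bay_mouth. On the foot's roof a column 50 wide stands from x = 89 back (bay_mouth axes), with a head 44 wide from x = 58 back, 170 to 204 up, and a red-knobbed lever to 285 up.
- bay_back (a point): Point on the bay's middle line at table height, 100 behind the mouth (x = 100), in the plane of the rigid back stop, which the tray's nose touches when home; same axes as bay_mouth. It does not show the guides' offset: see guide_search.
- guide_search (a point): Point on the bay's middle line at x = 50, table height, under the roof. Rigid guide set, clamped at a hidden, unmeasured sideways offset d in -25..+25, new each time: long left strip, inner face y = d + 46.5, x 6 to 106; short right strip, inner face y = d - 46.5, x 50 to 106, square end. Tray (90 wide) has 3 play between them. A nose under 50 deep is free to move right, and left up to the strip.
- tray_grip (a point): Centre of the black grip block of the loose orange catch tray (0.15 to 0.3 kg). x points from the grip to the tray's nose, y left, z up. Block 40 long (x), 24 wide (y), 36 high, centre 20 above the tray's underside; pinch it across the 24 from above. Home: this point is 38 outside the mouth (x = -38 in bay_mouth axes), 20 above the table.
- tray: The same tray; origin under the centre of its pan, 88 ahead of the grip block's centre and 20 below it; same axes. Pan: rigid open-topped box 100 long (x), 90 wide (y), 26 high, walls 3; its front face is 38 ahead of tray_grip and its nose, which goes in first, 138 ahead. A neck 24 wide, 8 to 20 up, joins block and pan.
- cone_mid (a point): Bystander: gold thread cone, 60 across, 115 tall, point at mid height.
- jar_mid (a point): Bystander: clear jar with white lid, 56 across, 70 tall, point at mid height.
- rosette_mid (a point): Bystander: brass rosette ornament lying flat, 66 across, 18 tall, point at mid height.

How it is judged:
At the end, for the whole second after the job is handed in: The tray lies flat on the table inside the bay between the guide strips, its front flush with the mouth (about 4 mm at most from touching the back stop), released and at rest; the bystanders are where they were (x of tray_grip in the frame of bay_mouth between -0.0425 and -0.034 m and y of tray_grip in the frame of bay_mouth between -0.032 and 0.032 m and angle between tray_grip's own z axis and vertical below 0.06 rad and angle between the x axis of tray_grip and the x axis of bay_mouth, either way round below 0.1 rad and height (world z) of tray_grip below 0.026 m and linear speed of tray below 0.01 m/s).
It fails at once if the tray is pressed against the press with more than 40 N (contact force between tray and press above 40 N).
It fails at once if the thread cone is moved by more than 25 mm (distance of cone_mid from where it was at the start of the episode above 0.025 m).
It fails at once if the jar is moved by more than 25 mm (distance of jar_mid from where it was at the start of the episode above 0.025 m).
It fails at once if the rosette is moved by more than 25 mm (distance of rosette_mid from where it was at the start of the episode above 0.025 m).
It also fails if it takes over 54 s, if anything falls off the work surface, if the arm or the gripper's body presses on something with over 40 N, if the wrist force passes 120 N, or if a joint passes its speed limit or range.

ROBOT

A 7-joint arm with a two-finger parallel gripper is mounted at the origin on the work surface. World frame = base frame: x ahead of the robot, y to its left, z up, the work surface at z = 0. Lengths are in m, angles in rad, forces in N, time in s.
With the tool pointing down it reaches from about 0.4 to 0.85 m from the base axis. Payload 4.5 kg.
Tool frame: the origin (TCP) lies midway between the tips of the shut fingers; the grasp point (between the pads) lies 19 mm behind it; z points along the fingers, y is the direction in which the jaws open and shut (so a half turn about z gives the same grasp; the last joint's range is limited). The gripper opens to 88 mm and grips with 3 to 60 N. Pads are 18 mm wide; open, the fingers measure 123 mm over their backs; the gripper's body (75 mm by 187 mm) begins 45 mm behind the grasp point.
Start: joints at [0.034, 0.689, -0.195, 1.565, 0.157, 0.902, -0.215], TCP at [0.625, 0, 0.239] pointing down, gripper open.
Joint ranges: [-3.01, 3.01], [-0.46, 2.08], [-1.47, 1.51], [0.13, 2.56], [-1, 4.14], [0.04, 2.09], [-2.66, 2.66]. Speed limits (rad/s): [2.57, 2.57, 3.14, 3.14, 3.14, 3.14, 3.14].

INTERFACE

Orientations are given as a unit quaternion [x, y, z, w].
In Python, from plant import r gives the robot as it stands. The module is installed in compiled form; this text tells all that it offers.
- The arm moves only by the tool carry_out, never from a script. Its argument "commands" is a list of rows, each a list of 6 numbers: the shift along the tool's x, y, z in m, then the turn, a rotation vector about the tool's x, y, z in degrees. In form: [[dx, dy, dz, wx, wy, wz], ...]. A call has 1 to 12 rows; each row is the pose to reach, as a shift and turn from the pose commanded when the call began, along the tool's axes at that moment; what a row does not reach only later rows make up. A row lasts 1/10 s, in which the tool goes at most 50 mm and 8.59 degrees, less where a joint would pass 70% of its speed; a pose out of reach is approached as far as the arm can. A call with a gripper value outside its range is refused whole. "fingers" is the closure in counts, from 0 (fully open) to 255 (shut), set as the call begins (left out, the last holds). The fingers move at their own pace and stop on an object; "grip_force" is the grip in N (left out, the last holds). Time passes only in rows, so rows that repeat a pose let the fingers close. It gives the time, the measured TCP pose, the force and the opening at its end, in the units of the state.
- r.get_state(): the state, without advancing time (a new reading comes with each control period).
- r.snapshot(name): name is "scene" or "side" or "wrist"; returns a dict with "img" (480x640x3 uint8, blue, green, red), "intrinsics" (3x3 intrinsics, pixels), "extrinsics" (4x4, takes a point from camera to world coordinates); the wrist camera has in their place "tool_from_camera" (4x4, takes a point from camera to tool coordinates, whose origin is the TCP and whose axes are the flange's). Camera axes: x right, y down, z forward; pixel columns grow to the right and rows downward; lengths in m; the calibration is good to about 2 mm. A picture is of the moment at which its call begins: read the wrist's pose just before it. There is no depth.
- r.finish_job(): hands the job in, once; it reports no verdict.
Trained networks look in a picture, given as the dict that the camera call returned (one of the last four; its "shot" number tells which), for a name from the list of things; names that differ only in an ending like _2 or _b are one class to them, and where a whole thing is asked for, a point or a joint stands for the part that bears it (a point fixed in the world has none). Each returns a list of dicts, best first, with "p" (0 to 1); they miss things now and then, are a little off and sometimes report something else, mostly with a low value. They report only what shows in the picture. A call takes as long as a camera call.
- r.spot_in(picture, label): "xyz" ([x, y, z] in m, in world coordinates, good to about 4 mm: the middle of the surface that is visible of it).
- r.spot_point(picture, label): "xyz" ([x, y, z] in m, in world coordinates, good to about 4 mm: a listed point, or the origin of a listed thing).
The state is a dict: "clock": time; "q": joint angles; "qd": joint speeds; "joint_torque": joint torques, N m; "tool_pos": TCP position; "eef_rot": TCP orientation; "contact_force": force on the tool from outside, world axes, zero at the start; "moment": the same for the moment, N m; "opening": opening from 0.0 (shut) to 1.0 (fully open).
Only numpy, scipy, OpenCV 4.12 (cv2) and the standard library are available. Lean on these libraries where they do the work, as an engineer would, in place of code of your own. Each camera call takes 0.05 s, during which the arm holds its last target.

## Working session

There is one attempt and no reset: what is moved stays moved. The work goes in short steps, Python scripts to look and compute and a tool call to move; the robot and the scene stay as the last step left them, time stands still between calls to the robot, and variables do not carry over. Pictures are saved under pics/ and viewed, and the job is handed in when it is done.

Besides the shell and the picture viewer there is one more tool, called after "Call:" by a JSON object that holds its "fn" and its "kwargs", one argument or row to a line. carry_out: Moves the arm, as the interface text tells. Its arguments: {"type":"object","properties":{"commands":{"type":"array","items":{"type":"array","items":{"type":"number"}}},"fingers":{"type":"number"},"grip_force":{"type":"number"}},"required":["commands"]}

```bash
mkdir -p pics; cat > h.py <<'E'
from plant import r
import numpy as np, cv2
from scipy.spatial.transform import Rotation as R
E
python3 - <<'E'
from h import *
s=r.get_state(); print(s['clock'],s['tool_pos'],s['eef_rot'],s['contact_force'],s['opening'])
for n in ['scene','side']:
    p=r.snapshot(n); cv2.imwrite(f'pics/{n}0.png',p['img'])
    print(n,p['intrinsics'].tolist(),np.round(p['extrinsics'],4).tolist())
    for l in ['bay_mouth','bay_back','guide_search','press','tray_grip','tray','cone_mid','jar_mid','rosette_mid']:
        print(l,[(np.round(d['xyz'],4).tolist(),round(d['p'],2)) for d in r.spot_point(p,l)[:2]])
E
```

```text
0.0 [ 6.24364950e-01 -4.65076063e-05  2.37902800e-01] [ 7.07064784e-01  7.07148163e-01 -7.10994011e-04 -6.01154692e-04] [-0.82224549  1.19640485  0.88338133] 1.0007352411276726
scene [[457.3686203536682, 0.0, 317.6322267200883], [0.0, 457.3686203536682, 237.0500480917226], [0.0, 0.0, 1.0]] [[-0.2442, 0.8173, -0.5219, 1.1912], [0.9697, 0.2089, -0.1266, 0.1234], [0.0055, -0.5371, -0.8435, 0.8817], [0.0, 0.0, 0.0, 1.0]]
bay_mouth []
bay_back [([0.7089, -0.1766, -0.0021], 0.97)]
guide_search [([0.6645, -0.1719, -0.003], 0.71)]
press [([0.6751, -0.1741, 0.003], 0.75)]
tray_grip [([0.5617, 0.1952, 0.0209], 0.6)]
tray [([0.6492, 0.1802, 0.0006], 0.61), ([0.7069, -0.175, 0.0], 0.61)]
cone_mid [([0.7612, 0.01, 0.0527], 0.66)]
jar_mid [([0.6422, 0.3927, 0.0361], 0.6), ([0.7613, 0.0108, 0.0554], 0.57)]
rosette_mid [([0.7226, -0.4188, 0.0107], 0.84)]
side [[456.06072217015935, 0.0, 319.89538710731296], [0.0, 456.06072217015935, 239.94705001851784], [0.0, 0.0, 1.0]] [[0.9943, -0.0911, 0.0562, 0.6116], [-0.1051, -0.7311, 0.6742, -0.6204], [-0.0204, -0.6762, -0.7364, 0.7225], [0.0, 0.0, 0.0, 1.0]]
bay_mouth [([0.609, -0.1751, -0.003], 0.72)]
bay_back []
guide_search [([0.658, -0.1728, 0.0019], 0.83)]
press [([0.6731, -0.1769, -0.0018], 0.91), ([0.7185, -0.4176, 0.0123], 0.17)]
tray_grip [([0.5593, 0.1989, 0.0178], 0.73)]
tray [([0.6452, 0.1803, 0.0014], 0.92)]
cone_mid [([0.7595, 0.0105, 0.0597], 0.89)]
jar_mid [([0.6452, 0.3972, 0.0361], 0.6)]
rosette_mid [([0.7188, -0.4166, 0.0118], 0.81)]
```

View pics/scene0.png

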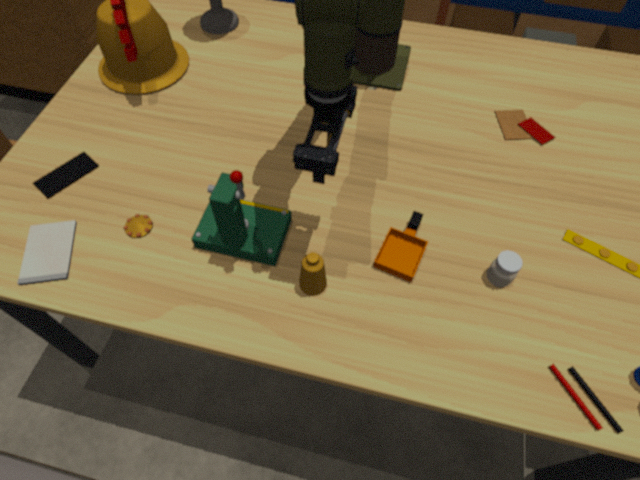

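View pics/side0.png

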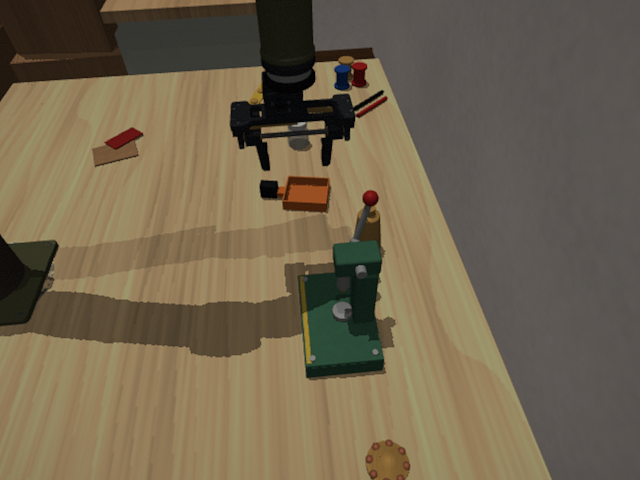

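```bash
python3 - <<'E'
import cv2
a=cv2.imread('pics/scene0.png');b=cv2.imread('pics/side0.png')
c=cv2.resize(a[190:275,180:310],None,fx=6,fy=6,interpolation=cv2.INTER_CUBIC);cv2.imwrite('pics/c1.png',c)
c=cv2.resize(b[260:385,285:395],None,fx=4.8,fy=4.8,interpolation=cv2.INTER_CUBIC);cv2.imwrite('pics/c2.png',c)
c=cv2.resize(a[205:285,365:435],None,fx=7,fy=7,interpolation=cv2.INTER_CUBIC);cv2.imwrite('pics/c3.png',c)
c=cv2.resize(b[170:220,250:340],None,fx=8,fy=8,interpolation=cv2.INTER_CUBIC);cv2.imwrite('pics/c4.png',c)
E
```

```text
(no output)
```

View pics/c1.png

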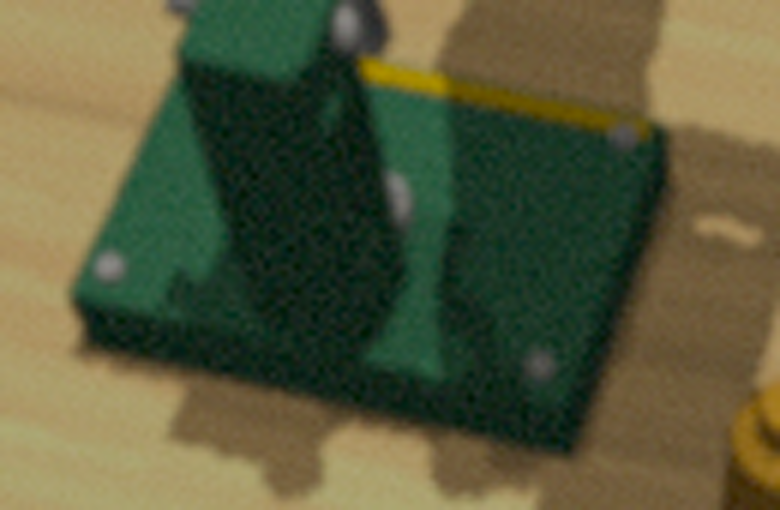

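View pics/c2.png

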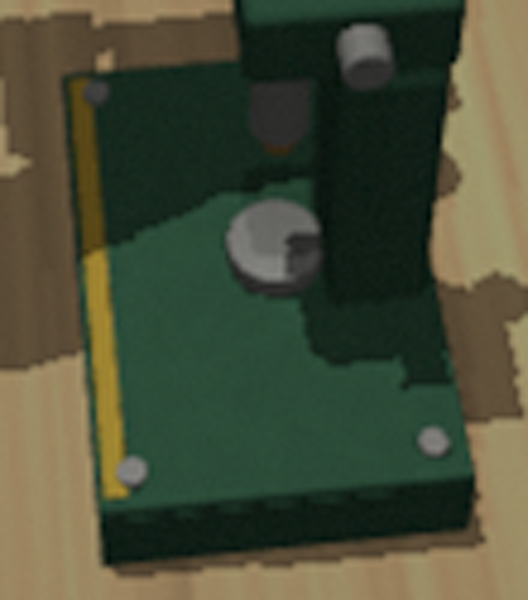

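View pics/c3.png

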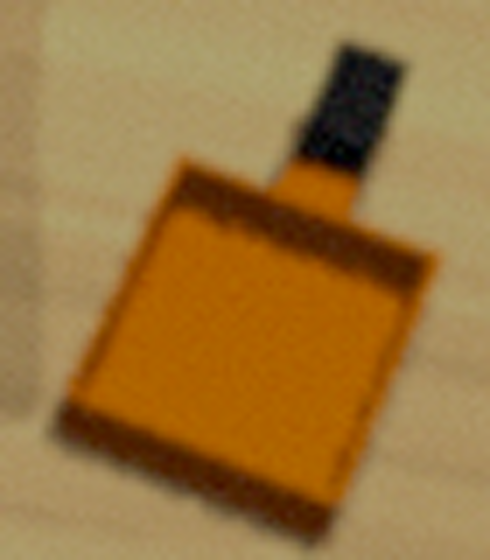

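View pics/c4.png

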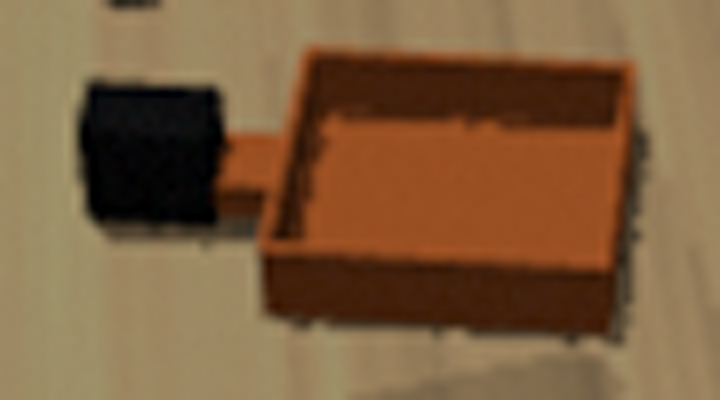

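```bash
cat >> h.py <<'E'
def ray(p,uv,z):
    K=p['intrinsics'];E=p['extrinsics']
    d=E[:3,:3]@np.linalg.solve(K,[uv[0],uv[1],1]); o=E[:3,3]
    return o+d*(z-o[2])/d[2]
E
python3 - <<'E'
from h import *
from scipy.optimize import least_squares
S=r.snapshot('scene');D=r.snapshot('side')
def cv(l,s,o): return [((x+.5)/s-.5+o[0],(y+.5)/s-.5+o[1]) for x,y in l]
def rep(name,P,uv,z,mod):
    w=np.array([ray(P,q,z)[:2] for q in uv]); mod=np.array(mod)
    f=lambda t:((np.c_[np.cos(t[2])*mod[:,0]-np.sin(t[2])*mod[:,1],np.sin(t[2])*mod[:,0]+np.cos(t[2])*mod[:,1]]+t[:2])-w).ravel()
    s=least_squares(f,[.6,0,0]);print(name,np.round(s.x,4),np.degrees(s.x[2]).round(2),'res',np.round(s.fun*1000,1))
    for n in w: print('   ',n.round(4))
rep('press scene',S,cv([(664,133),(78,300)],6,(180,190)),.04,[(0,.095),(.13,-.095)])
rep('press side',D,cv([(65,77),(105,505),(472,475)],4.8,(285,260)),.04,[(0,.095),(0,-.095),(.13,-.095)])
# tray about grip: pan front 38, nose 138
m=[(.038,-.045),(.038,.045),(.138,-.045),(.138,.045)]
rep('tray scene',S,cv([(185,158),(437,258),(70,402),(335,505)],7,(365,205)),.026,m)
rep('tray side',D,cv([(262,248),(308,50),(614,268),(634,65)],8,(250,170)),.026,m)
E
```

```text
press scene [ 0.617  -0.1712 -0.0093] -0.53 res [-2.1  3.2  2.1 -3.2]
    [ 0.62   -0.0795]
    [ 0.744  -0.2643]
press side [ 0.6118 -0.1742 -0.0106] -0.61 res [-0.2  2.7 -2.3 -2.4  2.5 -0.4]
    [ 0.613  -0.0819]
    [ 0.6131 -0.2668]
    [ 0.7383 -0.2702]
tray scene [ 0.5662  0.1977 -0.198 ] -11.35 res [-0.7 -2.5 -0.8  2.6 -0.5 -2.4  2.   2.2]
    [0.5953 0.1485]
    [0.6131 0.2317]
    [0.6931 0.1288]
    [0.7084 0.2124]
tray side [ 0.5642  0.1981 -0.2008] -11.5 res [-0.7 -1.5 -0.7  1.2 -0.3 -0.6  1.7  0.8]
    [0.5932 0.1479]
    [0.6111 0.2333]
    [0.6908 0.127 ]
    [0.7067 0.2138]
```

Call:
{"fn": "carry_out", "kwargs": {
  "commands": [
    [0.05, -0.015, 0.02, 0, 0, -8],
    [0.1, -0.03, 0.04, 0, 0, -16],
    [0.15, -0.045, 0.06, 0, 0, -24],
    [0.198, -0.06, 0.08, 0, 0, -32],
    [0.198, -0.061, 0.1, 0, 0, -40],
    [0.198, -0.061, 0.1, 0, 0, -48],
    [0.198, -0.061, 0.1, 0, 0, -56],
    [0.198, -0.061, 0.1, 0, 0, -64],
    [0.198, -0.061, 0.1, 0, 0, -72],
    [0.198, -0.061, 0.1, 0, 0, -78.6],
    [0.198, -0.061, 0.1, 0, 0, -78.6],
    [0.198, -0.061, 0.1, 0, 0, -78.6]
  ],
  "fingers": 0,
  "grip_force": 20
}}

```text
clock: 2.3
tool_pos: [0.5641, 0.1979, 0.1387]
eef_rot: [0.101, 0.995, 0.0, 0.0]
contact_force: [0.6, -0.1, 0.0]
opening: 1.003
```

```bash
python3 - <<'E'
from h import *
s=r.get_state(); print(s['clock'],s['tool_pos'],s['q'],R.from_quat(s['eef_rot']).as_matrix().round(4).tolist(),s['contact_force'])
p=r.snapshot('wrist'); cv2.imwrite('pics/w1.png',p['img']); print(p['intrinsics'].tolist(),p['tool_from_camera'].round(4).tolist())
for n in ['side']:
    p=r.snapshot(n)
    print([(np.round(d['xyz'],4).tolist(),round(d['p'],2)) for d in r.spot_point(p,'tray_grip')[:2]])
E
```

```text
2.3 [0.56412838 0.19792131 0.13870571] [-0.13088374  0.82388743 -0.50626312  1.72852972  0.55785291  0.7368263
  0.4447866 ] [[-0.9797, 0.2007, 0.0], [0.2007, 0.9797, 0.0002], [-0.0, 0.0002, -1.0]] [ 0.58821608 -0.0940129   0.02487383]
[[387.6809090152096, 0.0, 314.817269562163], [0.0, 387.6809090152096, 242.38605800571239], [0.0, 0.0, 1.0]] [[0.0007, -0.9517, -0.3071, 0.0799], [1.0, 0.0006, 0.0005, 0.0014], [-0.0003, -0.3071, 0.9517, -0.1465], [0.0, 0.0, 0.0, 1.0]]
[([0.5585, 0.1932, 0.0173], 0.93)]
```

View pics/w1.png

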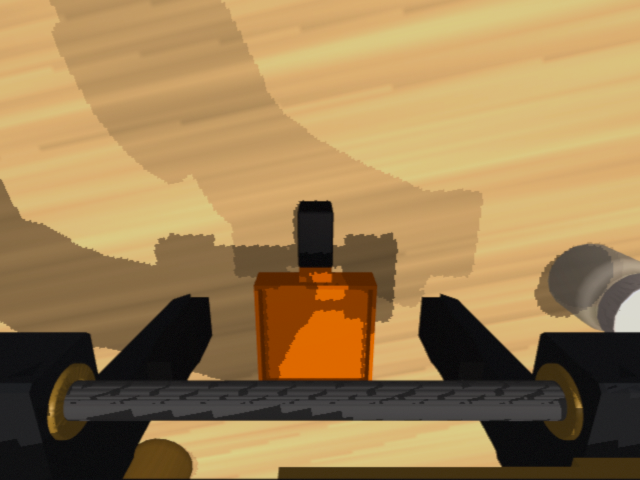

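```bash
python3 - <<'E'
import cv2
a=cv2.imread('pics/w1.png')
c=cv2.resize(a[195:385,245:385],None,fx=3.15,fy=3.15,interpolation=cv2.INTER_CUBIC);cv2.imwrite('pics/c5.png',c)
E
```

```text
(no output)
```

View pics/c5.png

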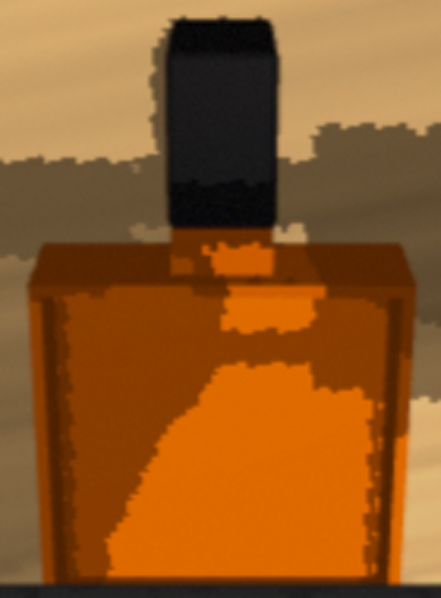

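```bash
cat >> h.py <<'E'
def wray(p,pos,q,uv,z):
    T=np.eye(4);T[:3,:3]=R.from_quat(q).as_matrix();T[:3,3]=pos
    return ray(dict(intrinsics=p['intrinsics'],extrinsics=T@p['tool_from_camera']),uv,z)
E
python3 - <<'E'
from h import *
s=r.get_state();p=r.snapshot('wrist')
M=R.from_quat(s['eef_rot']).as_matrix()
for x,y,z in [(30,287,.026),(414,287,.026),(167,54,.038),(278,54,.038),(167,228,.038),(277,228,.038)]:
    w=wray(p,s['tool_pos'],s['eef_rot'],((x+.5)/3.15-.5+245,(y+.5)/3.15-.5+195),z)
    print(w.round(4), (M.T@(w-s['tool_pos'])).round(4))
E
```

```text
[0.5919 0.1489 0.026 ] [-0.0371 -0.0427  0.1128]
[0.6096 0.236  0.026 ] [-0.037   0.0462  0.1128]
[0.5415 0.1927 0.038 ] [ 0.0211 -0.0097  0.1008]
[0.5461 0.2153 0.038 ] [0.0211 0.0133 0.1008]
[0.5794 0.1845 0.038 ] [-0.0177 -0.0102  0.1008]
[0.5841 0.208  0.038 ] [-0.0177  0.0137  0.1008]
```

Call:
{"fn": "carry_out", "kwargs": {
  "commands": [
    [0.0013, 0.0018, 0.04, 0, 0, 0],
    [0.0013, 0.0018, 0.08, 0, 0, 0],
    [0.0013, 0.0018, 0.11, 0, 0, 0],
    [0.0013, 0.0018, 0.13, 0, 0, 0],
    [0.0013, 0.0018, 0.1305, 0, 0, 0],
    [0.0013, 0.0018, 0.1305, 0, 0, 0],
    [0.0013, 0.0018, 0.1305, 0, 0, 0]
  ]
}}

```text
clock: 3.2
tool_pos: [0.564, 0.2006, 0.0096]
eef_rot: [0.099, 0.995, 0.001, 0.001]
contact_force: [0.5, 0.4, 0.4]
opening: 0.994
```

Call:
{"fn": "carry_out", "kwargs": {
  "commands": [
    [0, 0, 0, 0, 0, 0],
    [0, 0, 0, 0, 0, 0],
    [0, 0, 0, 0, 0, 0],
    [0, 0, 0, 0, 0, 0],
    [0, 0, 0, 0, 0, 0],
    [0, 0, 0, 0, 0, 0],
    [0, 0, 0, 0, 0, 0],
    [0, 0, 0, 0, 0, 0],
    [0, 0, 0, 0, 0, 0],
    [0, 0, 0, 0, 0, 0]
  ],
  "fingers": 255,
  "grip_force": 25
}}

```text
clock: 4.2
tool_pos: [0.563, 0.1999, 0.0082]
eef_rot: [0.099, 0.995, -0.0, -0.0]
contact_force: [-0.7, -0.0, -0.5]
opening: 0.269
```

Call:
{"fn": "carry_out", "kwargs": {
  "commands": [
    [0, 0, -0.03, 0, 0, 0],
    [0.03, 0, -0.05, 0, 0, 0],
    [0.0449, -0.03, -0.05, 0, 0, -2],
    [0.0449, -0.075, -0.05, 0, 0, -5],
    [0.0449, -0.12, -0.05, 0, 0, -8],
    [0.0449, -0.165, -0.05, 0, 0, -10.7],
    [0.0449, -0.21, -0.05, 0, 0, -10.7],
    [0.0449, -0.255, -0.05, 0, 0, -10.7],
    [0.0449, -0.3, -0.05, 0, 0, -10.7],
    [0.0449, -0.345, -0.05, 0, 0, -10.7],
    [0.0449, -0.385, -0.05, 0, 0, -10.7],
    [0.0449, -0.4153, -0.05, 0, 0, -10.7]
  ]
}}

```text
clock: 5.4
tool_pos: [0.4356, -0.2014, 0.0579]
eef_rot: [0.008, 1.0, -0.001, -0.001]
contact_force: [1.0, -0.8, -2.6]
opening: 0.269
```

Call:
{"fn": "carry_out", "kwargs": {
  "commands": [
    [0, 0, 0, 0, 0, 0],
    [0, 0, 0, 0, 0, 0],
    [0, 0, 0, 0, 0, 0]
  ]
}}

```text
clock: 5.7
tool_pos: [0.4375, -0.1968, 0.0582]
eef_rot: [0.005, 1.0, 0.001, 0.0]
contact_force: [-0.4, 0.7, -2.7]
opening: 0.272
```

```bash
python3 - <<'E'
from h import *
s=r.get_state(); print(s['clock'],s['tool_pos'],s['q'],R.from_quat(s['eef_rot']).as_matrix().round(4).tolist(),s['contact_force'],s['moment'],s['opening'])
p=r.snapshot('wrist'); cv2.imwrite('pics/w2.png',p['img'])
p=r.snapshot('side'); cv2.imwrite('pics/s2.png',p['img'])
E
```

```text
5.7 [ 0.43751112 -0.19679711  0.05820769] [ 0.56485643  0.85739502 -0.38826253  2.1202595   0.97655495  0.35097564
  0.91669836] [[-0.9999, 0.0104, 0.0006], [0.0104, 0.9999, 0.0013], [-0.0006, 0.0013, -1.0]] [-0.39388675  0.65889595 -2.73659052] [0.12636473 0.04470259 0.04827202] 0.2723658894304582
```

View pics/w2.png

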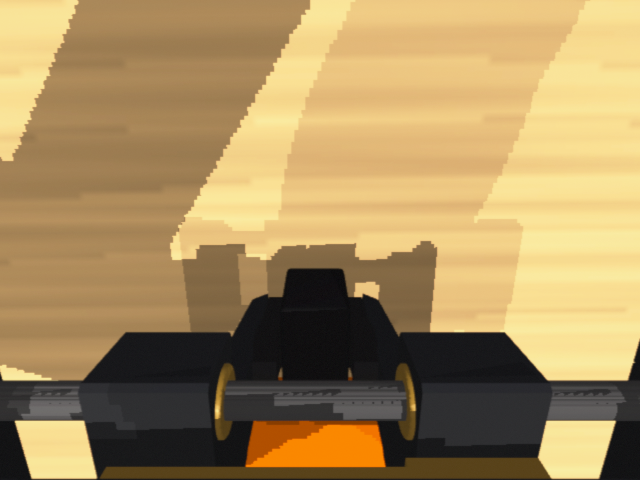

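View pics/s2.png

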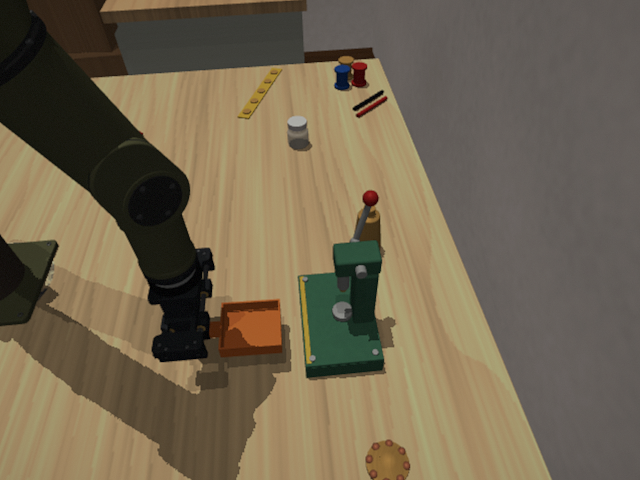

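```bash
python3 - <<'E'
import cv2
b=cv2.imread('pics/s2.png')
c=cv2.resize(b[265:380,205:395],None,fx=4.2,fy=4.2,interpolation=cv2.INTER_CUBIC);cv2.imwrite('pics/c6.png',c)
E
```

```text
(no output)
```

View pics/c6.png

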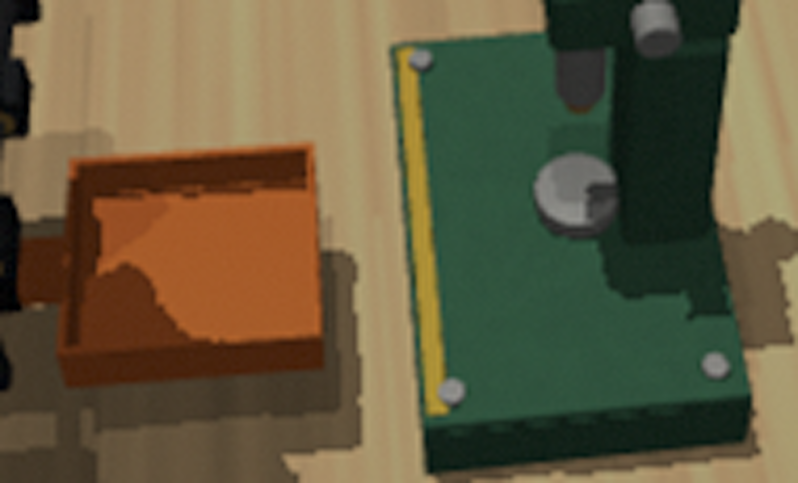

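```bash
python3 - <<'E'
from h import *
s=r.get_state();D=r.snapshot('side')
f=lambda l,z:np.array([ray(D,((x+.5)/4.2-.5+205,(y+.5)/4.2-.5+265),z)[:2] for x,y in l])
P=f([(392,48),(428,418),(748,395)],.04);print(P.round(4), np.degrees(np.arctan2(P[1,0]-P[0,0],P[0,1]-P[1,1])),np.degrees(np.arctan2(P[2,1]-P[1,1],P[2,0]-P[1,0])))
P=f([(422,60),(452,390),(716,366)],.042);print('screws',P.round(4), np.degrees(np.arctan2(P[1,0]-P[0,0],P[0,1]-P[1,1])),np.degrees(np.arctan2(P[2,1]-P[1,1],P[2,0]-P[1,0])))
T=f([(72,158),(313,146),(322,339),(60,350)],.076);print('tray',T.round(4))
e=lambda a,b:np.degrees(np.arctan2(*(T[b]-T[a])[::-1]));print(e(0,1),e(3,2),e(3,0)-90,e(2,1)-90)
E
```

```text
[[ 0.6126 -0.0828]
 [ 0.6132 -0.2656]
 [ 0.7379 -0.2703]] 0.20919714182329188 -2.1664686654288317
screws [[ 0.6254 -0.0928]
 [ 0.6236 -0.2559]
 [ 0.7276 -0.2576]] -0.6564093752060126 -0.9484527625551071
tray [[ 0.4781 -0.1522]
 [ 0.5766 -0.1581]
 [ 0.576  -0.2473]
 [ 0.4771 -0.2404]]
-3.3927122473993694 -3.9998935760599856 -0.6569059548470477 -0.3798745696457928
```

Call:
{"fn": "carry_out", "kwargs": {
  "commands": [
    [0, 0, 0.02, 0, 0, 0],
    [0, 0, 0.035, 0, 0, 0],
    [0, 0, 0.044, 0, 0, 0],
    [0, 0, 0.047, 0, 0, 0],
    [0, 0, 0.0495, 0, 0, 0],
    [0, 0, 0.0495, 0, 0, 0],
    [0, 0, 0.0495, 0, 0, 0]
  ]
}}

```text
clock: 6.55
tool_pos: [0.4374, -0.1978, 0.0091]
eef_rot: [0.006, 1.0, 0.0, 0.001]
contact_force: [-0.8, 0.8, -0.8]
opening: 0.271
```

```bash
python3 - <<'E'
from h import *
s=r.get_state(); print(s['clock'],s['tool_pos'],R.from_quat(s['eef_rot']).as_matrix().round(4).tolist(),s['contact_force'],s['moment'],s['opening'])
p=r.snapshot('side'); cv2.imwrite('pics/s3.png',p['img'])
b=p['img']
c=cv2.resize(b[265:380,205:395],None,fx=4.2,fy=4.2,interpolation=cv2.INTER_CUBIC);cv2.imwrite('pics/c7.png',c)
E
```

```text
6.55 [ 0.43743195 -0.19779736  0.00913337] [[-0.9999, 0.0114, 0.001], [0.0114, 0.9999, 0.0004], [-0.001, 0.0004, -1.0]] [-0.78597842  0.75365136 -0.7902971 ] [ 0.23368266 -0.0557324   0.14067083] 0.2708411158668133
```

View pics/c7.png

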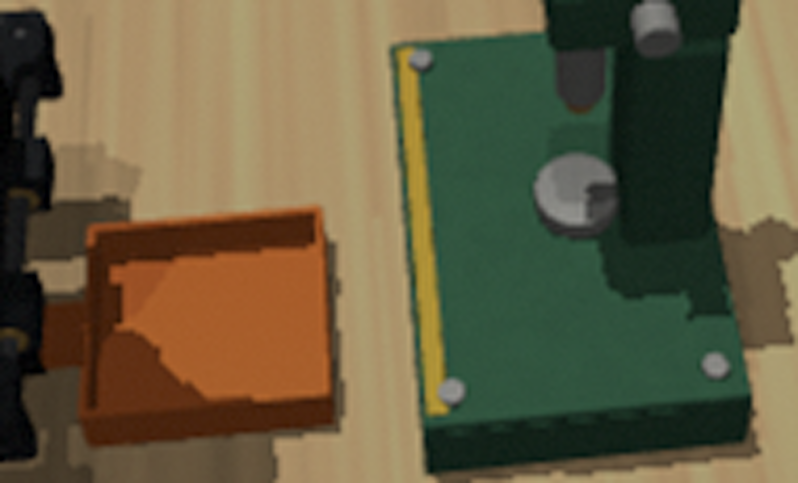

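```bash
python3 - <<'E'
from h import *
D=r.snapshot('side')
f=lambda l,z:np.array([ray(D,((x+.5)/4.2-.5+205,(y+.5)/4.2-.5+265),z)[:2] for x,y in l])
T=f([(88,230),(321,212),(334,399),(80,413)],.026);print('tray',T.round(4))
e=lambda a,b:np.degrees(np.arctan2(*(T[b]-T[a])[::-1]));print(e(0,1),e(3,2),e(3,0)-90,e(2,1)-90)
E
```

```text
tray [[ 0.4761 -0.1544]
 [ 0.5758 -0.1572]
 [ 0.5767 -0.2458]
 [ 0.4759 -0.2402]]
-1.5707189750141717 -3.19299195591883 -0.15703039927728923 0.6199522102952244
```

Call:
{"fn": "carry_out", "kwargs": {
  "commands": [
    [-0.006, -0.0025, 0, 0, 0, 0],
    [-0.012, -0.0025, 0, 0, 0, 0],
    [-0.018, -0.0025, 0, 0, 0, 0],
    [-0.024, -0.0025, 0, 0, 0, 0],
    [-0.03, -0.0025, 0, 0, 0, 0],
    [-0.034, -0.0025, 0, 0, 0, 0],
    [-0.036, -0.0025, 0, 0, 0, 0],
    [-0.038, -0.0025, 0, 0, 0, 0],
    [-0.04, -0.0025, 0, 0, 0, 0]
  ]
}}

```text
clock: 7.55
tool_pos: [0.4768, -0.2012, 0.0087]
eef_rot: [0.006, 1.0, -0.0, -0.0]
contact_force: [-1.4, -0.3, 0.4]
opening: 0.27
```

Call:
{"fn": "carry_out", "kwargs": {
  "commands": [
    [-0.002, 0, 0, 0, 0, 0],
    [-0.004, 0, 0, 0, 0, 0],
    [-0.006, 0, 0, 0, 0, 0]
  ]
}}

```text
clock: 7.85
tool_pos: [0.4831, -0.2012, 0.0087]
eef_rot: [0.006, 1.0, -0.0, -0.0]
contact_force: [-2.5, 0.3, 1.0]
opening: 0.273
```

Call:
{"fn": "carry_out", "kwargs": {
  "commands": [
    [-0.002, 0, 0, 0, 0, 0],
    [-0.004, 0, 0, 0, 0, 0],
    [-0.007, 0, 0, 0, 0, 0]
  ]
}}

```text
clock: 8.15
tool_pos: [0.49, -0.2013, 0.0087]
eef_rot: [0.006, 1.0, -0.0, -0.0]
contact_force: [-2.6, -0.2, 0.4]
opening: 0.273
```

Call:
{"fn": "carry_out", "kwargs": {
  "commands": [
    [-0.004, 0, 0, 0, 0, 0],
    [-0.008, 0, 0, 0, 0, 0],
    [-0.012, 0, 0, 0, 0, 0],
    [-0.016, 0, 0, 0, 0, 0],
    [-0.016, 0, 0, 0, 0, 0]
  ]
}}

```text
clock: 8.65
tool_pos: [0.5074, -0.2015, 0.0088]
eef_rot: [0.006, 1.0, 0.0, 0.001]
contact_force: [0.5, -0.0, -0.8]
opening: 0.267
```

Call:
{"fn": "carry_out", "kwargs": {
  "commands": [
    [0, 0.003, 0, 0, 0, 0],
    [0, 0.006, 0, 0, 0, 0]
  ]
}}

```text
clock: 8.85
tool_pos: [0.5064, -0.1958, 0.0088]
eef_rot: [0.007, 1.0, -0.0, 0.0]
contact_force: [0.8, -1.0, 1.0]
opening: 0.27
```

Call:
{"fn": "carry_out", "kwargs": {
  "commands": [
    [0, 0.003, 0, 0, 0, 0],
    [0, 0.006, 0, 0, 0, 0]
  ]
}}

```text
clock: 9.05
tool_pos: [0.5061, -0.1894, 0.0088]
eef_rot: [0.006, 1.0, -0.0, 0.0]
contact_force: [1.0, -0.5, 0.6]
opening: 0.27
```

Call:
{"fn": "carry_out", "kwargs": {
  "commands": [
    [0, 0.0015, 0, 0, 0, 0],
    [0, 0.003, 0, 0, 0, 0],
    [0, 0.003, 0, 0, 0, 0]
  ]
}}

```text
clock: 9.35
tool_pos: [0.5062, -0.1863, 0.0088]
eef_rot: [0.006, 1.0, 0.0, 0.0]
contact_force: [-1.2, -0.5, 0.3]
opening: 0.272
```

Call:
{"fn": "carry_out", "kwargs": {
  "commands": [
    [0, 0.0015, 0, 0, 0, 0],
    [0, 0.003, 0, 0, 0, 0],
    [0, 0.003, 0, 0, 0, 0]
  ]
}}

```text
clock: 9.65
tool_pos: [0.5062, -0.1833, 0.0088]
eef_rot: [0.006, 1.0, 0.0, 0.0]
contact_force: [-0.1, -1.9, -0.4]
opening: 0.266
```

```bash
cat > st.py <<'E'
from h import *
s=r.get_state(); m=R.from_quat(s['eef_rot']).as_matrix()
print(round(s['clock'],2),s['tool_pos'].round(4),'trayyaw',np.degrees(np.arctan2(m[1,0],-m[0,0])).round(2)*-1,'F',s['contact_force'].round(2),'M',s['moment'].round(3),round(s['opening'],3))
E
python3 st.py
```

```text
9.65 [ 0.5062 -0.1833  0.0088] trayyaw -0.69 F [-0.14 -1.89 -0.4 ] M [-0.145 -0.32  -0.202] 0.266
```

Call:
{"fn": "carry_out", "kwargs": {
  "commands": [
    [0, 0.001, 0, 0, 0, 0],
    [0, 0.002, 0, 0, 0, 0],
    [0, 0.002, 0, 0, 0, 0]
  ]
}}

```text
clock: 9.95
tool_pos: [0.5062, -0.1813, 0.0087]
eef_rot: [0.006, 1.0, 0.0, 0.0]
contact_force: [0.0, -1.3, 1.2]
opening: 0.266
```

```bash
python3 st.py
```

```text
9.95 [ 0.5062 -0.1813  0.0087] trayyaw -0.69 F [ 0.02 -1.32  1.21] M [-0.201 -0.306 -0.172] 0.266
```

Not contact yet by force; continue.

Call:
{"fn": "carry_out", "kwargs": {
  "commands": [
    [0, 0.0015, 0, 0, 0, 0],
    [0, 0.003, 0, 0, 0, 0],
    [0, 0.003, 0, 0, 0, 0]
  ]
}}

```text
clock: 10.25
tool_pos: [0.5063, -0.1781, 0.0087]
eef_rot: [0.006, 1.0, 0.0, 0.0]
contact_force: [-0.2, -0.8, 0.2]
opening: 0.27
```

```bash
python3 st.py
```

```text
10.25 [ 0.5063 -0.1781  0.0087] trayyaw -0.67 F [-0.23 -0.85  0.22] M [-0.219 -0.29  -0.174] 0.27
```

Call:
{"fn": "carry_out", "kwargs": {
  "commands": [
    [0, 0.0015, 0, 0, 0, 0],
    [0, 0.003, 0, 0, 0, 0],
    [0, 0.003, 0, 0, 0, 0]
  ]
}}

```text
clock: 10.55
tool_pos: [0.5063, -0.1752, 0.0087]
eef_rot: [0.006, 1.0, 0.0, 0.0]
contact_force: [0.6, -0.9, -0.1]
opening: 0.272
```

Call:
{"fn": "carry_out", "kwargs": {
  "commands": [
    [0, 0.0015, 0, 0, 0, 0],
    [0, 0.003, 0, 0, 0, 0],
    [0, 0.003, 0, 0, 0, 0]
  ]
}}

```text
clock: 10.85
tool_pos: [0.5064, -0.1722, 0.0088]
eef_rot: [0.006, 1.0, 0.0, 0.0]
contact_force: [-0.2, -0.1, -0.2]
opening: 0.27
```

```bash
python3 st.py
```

```text
10.85 [ 0.5064 -0.1722  0.0088] trayyaw -0.67 F [-0.21 -0.15 -0.23] M [-0.169 -0.299 -0.175] 0.27
```

Call:
{"fn": "carry_out", "kwargs": {
  "commands": [
    [0, 0.0015, 0, 0, 0, 0],
    [0, 0.003, 0, 0, 0, 0],
    [0, 0.003, 0, 0, 0, 0]
  ]
}}

```text
clock: 11.15
tool_pos: [0.5064, -0.1692, 0.0088]
eef_rot: [0.006, 1.0, 0.0, 0.0]
contact_force: [-0.3, -1.0, 0.4]
opening: 0.27
```

Call:
{"fn": "carry_out", "kwargs": {
  "commands": [
    [0, 0.0015, 0, 0, 0, 0],
    [0, 0.003, 0, 0, 0, 0],
    [0, 0.003, 0, 0, 0, 0]
  ]
}}

```text
clock: 11.45
tool_pos: [0.5064, -0.1662, 0.0087]
eef_rot: [0.006, 1.0, 0.0, 0.0]
contact_force: [-0.3, -1.6, 1.0]
opening: 0.27
```

```bash
python3 st.py
```

```text
11.45 [ 0.5064 -0.1662  0.0087] trayyaw -0.67 F [-0.25 -1.61  1.03] M [-0.145 -0.241 -0.204] 0.27
```

Call:
{"fn": "carry_out", "kwargs": {
  "commands": [
    [0, 0.0015, 0, 0, 0, 0],
    [0, 0.003, 0, 0, 0, 0],
    [0, 0.003, 0, 0, 0, 0]
  ]
}}

```text
clock: 11.75
tool_pos: [0.5065, -0.1631, 0.0087]
eef_rot: [0.006, 1.0, 0.0, 0.0]
contact_force: [-0.2, -0.8, 0.8]
opening: 0.268
```

Call:
{"fn": "carry_out", "kwargs": {
  "commands": [
    [0, 0.0015, 0, 0, 0, 0],
    [0, 0.003, 0, 0, 0, 0],
    [0, 0.003, 0, 0, 0, 0]
  ]
}}

```text
clock: 12.05
tool_pos: [0.5063, -0.1612, 0.0087]
eef_rot: [0.007, 1.0, -0.001, -0.0]
contact_force: [0.3, -3.6, 0.3]
opening: 0.267
```

```bash
python3 st.py
```

```text
12.05 [ 0.5063 -0.1612  0.0087] trayyaw -0.76 F [ 0.29 -3.56  0.29] M [-0.46  -0.187 -0.366] 0.267
```

Call:
{"fn": "carry_out", "kwargs": {
  "commands": [
    [0, 0.001, 0, 0, 0, 0],
    [0, 0.001, 0, 0, 0, 0]
  ]
}}

```text
clock: 12.25
tool_pos: [0.5061, -0.1606, 0.0087]
eef_rot: [0.007, 1.0, -0.001, -0.0]
contact_force: [-0.5, -5.5, 0.6]
opening: 0.271
```

```bash
python3 st.py
```

```text
12.25 [ 0.5061 -0.1606  0.0087] trayyaw -0.79 F [-0.52 -5.47  0.63] M [-0.837 -0.172 -0.52 ] 0.271
```

Call:
{"fn": "carry_out", "kwargs": {
  "commands": [
    [0, -0.0033, 0, 0, 0, 0],
    [-0.003, -0.0033, 0, 0, 0, 0],
    [-0.006, -0.0033, 0, 0, 0, 0],
    [-0.009, -0.0033, 0, 0, 0, 0],
    [-0.012, -0.0033, 0, 0, 0, 0],
    [-0.012, -0.0033, 0, 0, 0, 0]
  ]
}}

```text
clock: 12.85
tool_pos: [0.5195, -0.1624, 0.0087]
eef_rot: [0.006, 1.0, 0.001, 0.001]
contact_force: [0.4, -0.3, -1.0]
opening: 0.271
```

```bash
python3 st.py
```

```text
12.85 [ 0.5195 -0.1624  0.0087] trayyaw -0.66 F [ 0.4  -0.27 -0.99] M [-0.029 -0.153 -0.044] 0.271
```

Call:
{"fn": "carry_out", "kwargs": {
  "commands": [
    [-0.0015, 0, 0, 0, 0, 0],
    [-0.003, 0, 0, 0, 0, 0]
  ]
}}

```text
clock: 13.05
tool_pos: [0.5216, -0.1625, 0.0087]
eef_rot: [0.006, 1.0, 0.0, 0.0]
contact_force: [-0.6, 0.5, -0.2]
opening: 0.272
```

```bash
python3 st.py
```

```text
13.05 [ 0.5216 -0.1625  0.0087] trayyaw -0.66 F [-0.58  0.51 -0.22] M [0.061 0.044 0.023] 0.272
```

Call:
{"fn": "carry_out", "kwargs": {
  "commands": [
    [-0.0015, 0, 0, 0, 0, 0],
    [-0.003, 0, 0, 0, 0, 0],
    [-0.003, 0, 0, 0, 0, 0]
  ]
}}

```text
clock: 13.35
tool_pos: [0.5249, -0.1628, 0.0088]
eef_rot: [0.006, 1.0, 0.0, 0.0]
contact_force: [-0.5, -0.3, 0.1]
opening: 0.27
```

```bash
python3 st.py
```

```text
13.35 [ 0.5249 -0.1628  0.0088] trayyaw -0.68 F [-0.52 -0.29  0.08] M [ 0.123 -0.046 -0.032] 0.27
```

Call:
{"fn": "carry_out", "kwargs": {
  "commands": [
    [-0.0015, 0, 0, 0, 0, 0],
    [-0.003, 0, 0, 0, 0, 0],
    [-0.003, 0, 0, 0, 0, 0]
  ]
}}

```text
clock: 13.65
tool_pos: [0.5278, -0.1631, 0.0088]
eef_rot: [0.006, 1.0, 0.0, 0.0]
contact_force: [-0.5, 0.0, -0.3]
opening: 0.271
```

```bash
python3 st.py
```

```text
13.65 [ 0.5278 -0.1631  0.0088] trayyaw -0.7 F [-0.5   0.   -0.31] M [ 0.103 -0.007  0.005] 0.271
```

Nose ~54 deep, no catch. Continue a bit further.

Call:
{"fn": "carry_out", "kwargs": {
  "commands": [
    [-0.002, 0, 0, 0, 0, 0],
    [-0.004, 0, 0, 0, 0, 0],
    [-0.006, 0, 0, 0, 0, 0],
    [-0.006, 0, 0, 0, 0, 0]
  ]
}}

```text
clock: 14.05
tool_pos: [0.5341, -0.1632, 0.0088]
eef_rot: [0.006, 1.0, 0.0, 0.001]
contact_force: [0.5, -0.1, 0.8]
opening: 0.27
```

```bash
python3 st.py
```

```text
14.05 [ 0.5341 -0.1632  0.0088] trayyaw -0.71 F [ 0.47 -0.07  0.81] M [ 0.069 -0.106 -0.017] 0.27
```

Call:
{"fn": "carry_out", "kwargs": {
  "commands": [
    [-0.003, 0, 0, 0, 0, 0],
    [-0.006, 0, 0, 0, 0, 0],
    [-0.009, 0, 0, 0, 0, 0],
    [-0.009, 0, 0, 0, 0, 0]
  ]
}}

```text
clock: 14.45
tool_pos: [0.5434, -0.1632, 0.0088]
eef_rot: [0.006, 1.0, 0.0, 0.001]
contact_force: [-0.0, -0.4, -0.6]
opening: 0.269
```

```bash
python3 st.py
```

```text
14.45 [ 0.5434 -0.1632  0.0088] trayyaw -0.71 F [-0.04 -0.45 -0.63] M [ 0.044 -0.226  0.03 ] 0.269
```

Call:
{"fn": "carry_out", "kwargs": {
  "commands": [
    [-0.003, 0, 0, 0, 0, 0],
    [-0.006, 0, 0, 0, 0, 0],
    [-0.009, 0, 0, 0, 0, 0],
    [-0.009, 0, 0, 0, 0, 0]
  ]
}}

```text
clock: 14.85
tool_pos: [0.5523, -0.1633, 0.0088]
eef_rot: [0.006, 1.0, 0.0, 0.001]
contact_force: [0.2, -0.0, -0.2]
opening: 0.27
```

```bash
python3 st.py
```

```text
14.85 [ 0.5523 -0.1633  0.0088] trayyaw -0.7 F [ 0.24 -0.03 -0.24] M [ 0.038 -0.223 -0.034] 0.27
```

Call:
{"fn": "carry_out", "kwargs": {
  "commands": [
    [-0.003, 0, 0, 0, 0, 0],
    [-0.006, 0, 0, 0, 0, 0],
    [-0.009, 0, 0, 0, 0, 0],
    [-0.009, 0, 0, 0, 0, 0]
  ]
}}

```text
clock: 15.25
tool_pos: [0.5613, -0.1634, 0.0088]
eef_rot: [0.006, 1.0, 0.0, 0.001]
contact_force: [0.3, -0.3, -1.2]
opening: 0.27
```

```bash
python3 st.py
```

```text
15.25 [ 0.5613 -0.1634  0.0088] trayyaw -0.71 F [ 0.34 -0.28 -1.22] M [ 0.005 -0.214  0.026] 0.27
```

Call:
{"fn": "carry_out", "kwargs": {
  "commands": [
    [-0.002, 0, 0, 0, 0, 0],
    [-0.004, 0, 0, 0, 0, 0],
    [-0.006, 0, 0, 0, 0, 0],
    [-0.006, 0, 0, 0, 0, 0]
  ]
}}

```text
clock: 15.65
tool_pos: [0.5669, -0.1636, 0.0088]
eef_rot: [0.006, 1.0, 0.0, 0.0]
contact_force: [-0.5, -0.3, -0.3]
opening: 0.27
```

```bash
python3 st.py
```

```text
15.65 [ 0.5669 -0.1636  0.0088] trayyaw -0.7 F [-0.45 -0.28 -0.34] M [ 0.089 -0.076 -0.072] 0.27
```

Now creep to the back stop.

Call:
{"fn": "carry_out", "kwargs": {
  "commands": [
    [-0.001, 0, 0, 0, 0, 0],
    [-0.002, 0, 0, 0, 0, 0],
    [-0.003, 0, 0, 0, 0, 0],
    [-0.003, 0, 0, 0, 0, 0]
  ]
}}

```text
clock: 16.05
tool_pos: [0.5697, -0.1636, 0.0087]
eef_rot: [0.006, 1.0, 0.0, 0.0]
contact_force: [-1.1, -0.1, -0.4]
opening: 0.267
```

Call:
{"fn": "carry_out", "kwargs": {
  "commands": [
    [-0.001, 0, 0, 0, 0, 0],
    [-0.002, 0, 0, 0, 0, 0],
    [-0.002, 0, 0, 0, 0, 0]
  ]
}}

```text
clock: 16.35
tool_pos: [0.5717, -0.1636, 0.0088]
eef_rot: [0.006, 1.0, 0.0, 0.0]
contact_force: [-1.1, 0.4, 0.7]
opening: 0.266
```

```bash
python3 st.py
```

```text
16.35 [ 0.5717 -0.1636  0.0088] trayyaw -0.7 F [-1.09  0.36  0.66] M [ 0.116 -0.076  0.017] 0.266
```

Call:
{"fn": "carry_out", "kwargs": {
  "commands": [
    [-0.001, 0, 0, 0, 0, 0],
    [-0.002, 0, 0, 0, 0, 0],
    [-0.002, 0, 0, 0, 0, 0]
  ]
}}

```text
clock: 16.65
tool_pos: [0.5724, -0.1639, 0.0084]
eef_rot: [0.006, 1.0, -0.0, -0.001]
contact_force: [-3.8, -1.2, 0.2]
opening: 0.271
```

```bash
python3 st.py
```

```text
16.65 [ 0.5724 -0.1639  0.0084] trayyaw -0.7 F [-3.78 -1.17  0.18] M [0.082 0.492 0.04 ] 0.271
```

Call:
{"fn": "carry_out", "kwargs": {
  "commands": [
    [-0.001, 0, 0, 0, 0, 0],
    [-0.001, 0, 0, 0, 0, 0]
  ]
}}

```text
clock: 16.85
tool_pos: [0.5725, -0.1642, 0.0083]
eef_rot: [0.006, 1.0, -0.001, -0.002]
contact_force: [-5.0, -0.4, 1.2]
opening: 0.272
```

```bash
python3 st.py; python3 - <<'E'
from h import *
for n,(a,b,c,d) in dict(side=(265,385,260,400),scene=(170,275,180,310)).items():
    p=r.snapshot(n)['img']; cv2.imwrite(f'pics/{n}h.png',cv2.resize(p[a:b,c:d],None,fx=4.8,fy=4.8,interpolation=cv2.INTER_CUBIC))
E
```

```text
16.85 [ 0.5725 -0.1642  0.0083] trayyaw -0.7 F [-4.97 -0.41  1.21] M [0.014 0.86  0.136] 0.272
```

View pics/sideh.png

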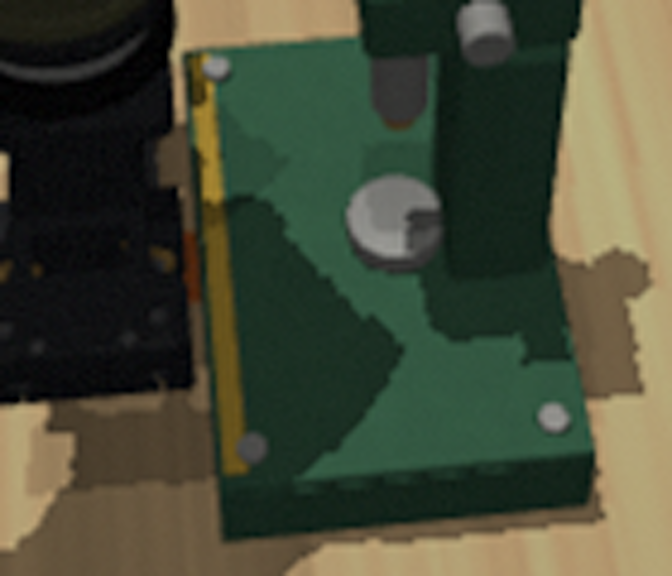

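View pics/sceneh.png

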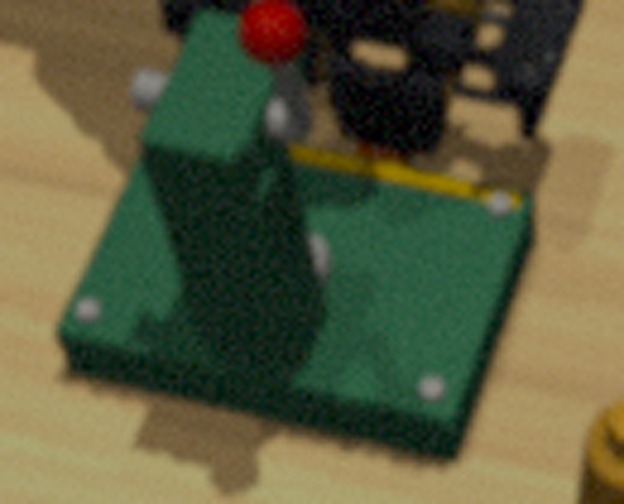

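Call:
{"fn": "carry_out", "kwargs": {
  "commands": [
    [0.0015, 0, 0, 0, 0, 0],
    [0.0015, 0, 0, 0, 0, 0]
  ]
}}

```text
clock: 17.15
tool_pos: [0.5725, -0.1639, 0.0086]
eef_rot: [0.006, 1.0, -0.0, -0.0]
contact_force: [-2.9, -0.6, 0.4]
opening: 0.271
```

```bash
python3 st.py
```

```text
17.15 [ 0.5725 -0.1639  0.0086] trayyaw -0.71 F [-2.92 -0.65  0.42] M [-0.021  0.52   0.101] 0.271
```

Call:
{"fn": "carry_out", "kwargs": {
  "commands": [
    [0, 0, 0, 0, 0, 0],
    [0, 0, 0, 0, 0, 0],
    [0, 0, 0, 0, 0, 0],
    [0, 0, 0, 0, 0, 0],
    [0, 0, 0, 0, 0, 0],
    [0, 0, 0, 0, 0, 0],
    [0, 0, 0, 0, 0, 0]
  ],
  "fingers": 60
}}

```text
clock: 17.85
tool_pos: [0.573, -0.1637, 0.0088]
eef_rot: [0.006, 1.0, 0.0, 0.0]
contact_force: [-0.5, -0.1, 0.1]
opening: 0.763
```

Call:
{"fn": "carry_out", "kwargs": {
  "commands": [
    [0, 0, -0.02, 0, 0, 0],
    [0, 0, -0.05, 0, 0, 0],
    [0, 0, -0.08, 0, 0, 0],
    [0.03, 0, -0.11, 0, 0, 0],
    [0.06, 0, -0.14, 0, 0, 0],
    [0.09, 0, -0.16, 0, 0, 0],
    [0.11, 0, -0.16, 0, 0, 0],
    [0.11, 0, -0.16, 0, 0, 0],
    [0.11, 0, -0.16, 0, 0, 0]
  ]
}}

```text
clock: 18.75
tool_pos: [0.4637, -0.1625, 0.1689]
eef_rot: [0.006, 1.0, -0.0, 0.001]
contact_force: [0.5, 0.0, 0.2]
opening: 0.765
```

```bash
python3 st.py; python3 - <<'E'
from h import *
s=r.get_state(); p=r.snapshot('wrist'); cv2.imwrite('pics/w9.png',p['img'])
for n,(a,b,c,d) in dict(side=(265,385,260,400),scene=(170,275,180,310)).items():
    P=r.snapshot(n);p=P['img']; cv2.imwrite(f'pics/{n}i.png',cv2.resize(p[a:b,c:d],None,fx=4.8,fy=4.8,interpolation=cv2.INTER_CUBIC))
    for l in ['tray_grip','bay_mouth','cone_mid','jar_mid','rosette_mid']:
        print(n,l,[(np.round(d['xyz'],4).tolist(),round(d['p'],2)) for d in r.spot_point(P,l)[:1]])
E
```

```text
18.75 [ 0.4637 -0.1625  0.1689] trayyaw -0.71 F [0.46 0.03 0.17] M [ 0.097 -0.094 -0.027] 0.765
side tray_grip [([0.5706, -0.1659, 0.0184], 0.6)]
side bay_mouth [([0.6107, -0.1746, -0.0015], 0.82)]
side cone_mid [([0.6466, 0.3939, 0.0346], 0.74)]
side jar_mid [([0.6468, 0.3952, 0.0362], 0.94)]
side rosette_mid [([0.7196, -0.4155, 0.0098], 0.89)]
scene tray_grip [([0.5713, -0.1663, 0.0207], 0.58)]
scene bay_mouth []
scene cone_mid [([0.7623, 0.0102, 0.0552], 0.86)]
scene jar_mid []
scene rosette_mid [([0.7196, -0.4191, 0.0091], 0.77)]
```

View pics/sidei.png

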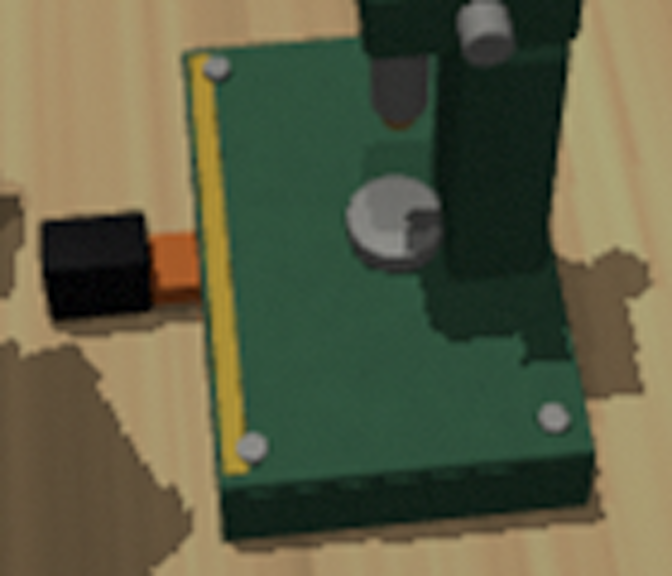

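View pics/w9.png

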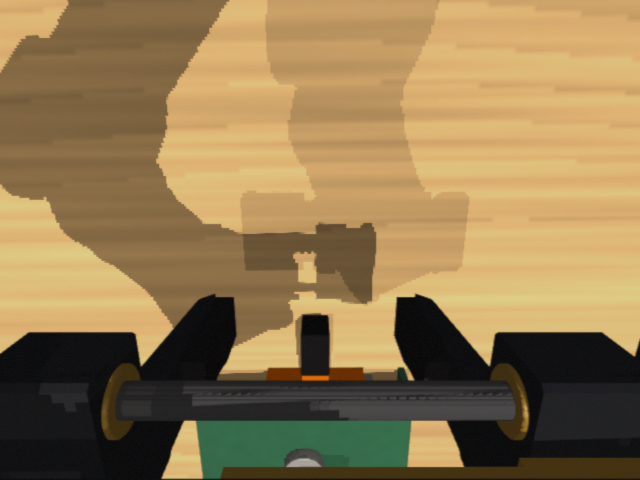

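Call:
{"fn": "carry_out", "kwargs": {
  "commands": [
    [-0.03, 0, -0.02, 0, 0, 0],
    [-0.06, 0, -0.03, 0, 0, 0],
    [-0.08, 0, -0.03, 0, 0, 0],
    [-0.08, 0, -0.03, 0, 0, 0],
    [-0.08, 0, -0.03, 0, 0, 0]
  ]
}}

```text
clock: 19.9
tool_pos: [0.542, -0.1632, 0.1982]
eef_rot: [0.006, 1.0, 0.0, -0.001]
contact_force: [-0.3, -0.1, -0.2]
opening: 0.766
```

```bash
python3 st.py; python3 - <<'E'
from h import *
p=r.snapshot('wrist'); cv2.imwrite('pics/w10.png',cv2.resize(p['img'][180:400,180:460],None,fx=2.7,fy=2.7,interpolation=cv2.INTER_CUBIC))
E
```

```text
19.9 [ 0.542  -0.1632  0.1982] trayyaw -0.69 F [-0.3  -0.08 -0.18] M [ 0.105 -0.033  0.015] 0.766
```

View pics/w10.png

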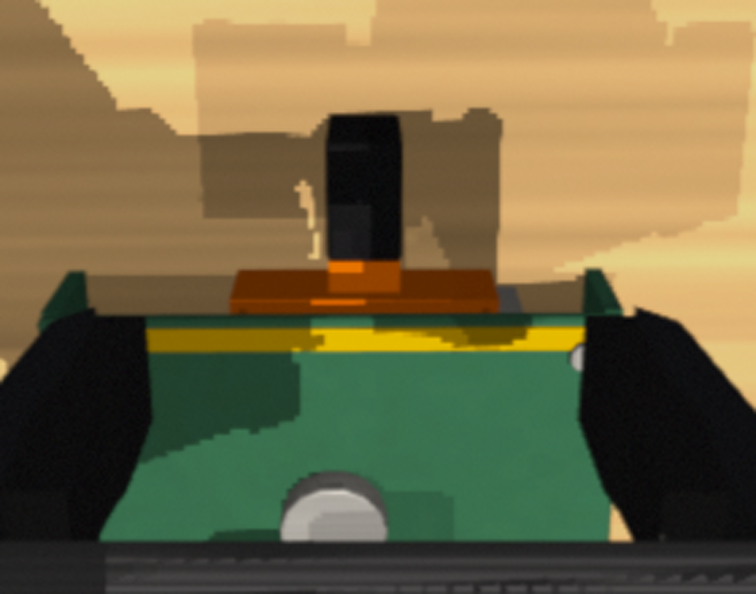

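```bash
python3 -c "
from plant import r
print(r.finish_job())"
```

```text
the job is handed in; nothing more can be done
None
```

The tray is fully home in the press foot, flat on the table and released. I handed the job in at about 20 s of the 54 s allowed; it reports no verdict.

**How it went:**
- I gripped the tray's block, carried it to the mouth and entered about 29 mm right of the middle.
- At about 32 mm deep I slid left until I felt the left strip. The sideways force read about 5.5 N at most.
- I backed off about 3 mm. The tray then passed the right strip with no catch, and I crept in until it touched the back stop at about 5 N.
- I eased off, opened the fingers and withdrew.

**Last checks:**
- **Flush:** The final wrist picture shows the tray's front level with the feet of the mouth walls, and the left strip just beside the tray.
- **Position:** The detector puts the grip block 40 mm outside the mouth. That is inside the 34 to 42.5 mm window, but with only 2.5 mm to spare and a detector error of about 4 mm. Feeling the back stop is the stronger evidence, because contact there means 38 mm.
- **Tray angle:** The tool yaw was -0.7°, against a press yaw of about -0.7° from the pictures.
- **Bystanders:** The jar and rosette read where they started in the side view, and the cone and rosette in the scene view.

**Disagreements:**
- The side-view network reported the cone at the jar's place, which is a plain mislabel; the scene view had it right.
- The scene-view network did not find the jar or the bay mouth.
- Early edge readings of the press yaw ranged from +0.2° to -2.2°, so I used about -0.7°.

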